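# Seat the chip-bin lid and hold its dust-port plate over the inserts

## Robot

A 6-joint arm with a two-finger parallel gripper is mounted at the origin on the work surface. World frame = base frame: x ahead of the robot, y to its left, z up, the work surface at z = 0. Lengths are in mm, angles in rad, forces in N, time in s.
With the tool pointing down it reaches from about 300 to 775 mm from the base axis. Payload 14.6 kg.
Tool frame: the origin (TCP) lies midway between the tips of the shut fingers; the grasp point (between the pads) lies behind it (manip.grip_depth is the z of the grasp point in the tool frame, in mm); z points along the fingers, y is the line along which they close (so a half turn about z gives the same grasp; the last joint's range is limited). The gripper opens to 94 mm and grips with 3 to 60 N. Pads are 16 mm wide; open, the fingers measure 119 mm over their backs; the gripper's body (75 mm by 177 mm) begins 78 mm behind the grasp point.
Start: joints at [-1.172, 0.3, 1.521, -0, 1.321, -0.067], TCP at [247.018, -491.398, 205.446] pointing down, gripper open.
Joint ranges: [-3.03, 3.03], [-0.79, 2.21], [0.23, 2.52], [-1.04, 4.18], [0, 3.07], [-2.55, 2.55]. Speed limits (rad/s): [2.22, 2.22, 2.57, 3.14, 3.14, 3.14].

## Interface

Orientations are given as [roll, pitch, yaw] about the fixed x, y, z axes, in that order (R = Rz(yaw) Ry(pitch) Rx(roll)).
In Python, from cell import manip, eyes, ticket gives the robot as it stands (manip), with the cameras (eyes) and the job (ticket).
- The arm moves only by the tool move_tool, called after ">>>" by a JSON object that holds its "op" and its "data". Schema: {"type":"object","properties":{"deltas":{"type":"array","items":{"type":"array","items":{"type":"array","items":{"type":"number"},"minItems":6,"maxItems":6},"minItems":1,"maxItems":5},"minItems":1,"maxItems":1},"aperture":{"type":"number"},"clamp_n":{"type":"number"},"only":{"type":"string"},"quiet":{"type":"boolean"},"lines":{"type":"string"}},"required":["deltas"],"additionalProperties":false}. deltas is a list that holds a single list of rows (three levels of brackets), with 1 to 5 rows, each of 6 numbers: dx, dy, dz in mm, then a rotation vector rx, ry, rz in rad; each row is the pose to reach, as a shift and turn from the pose commanded when the call began, along the tool's axes at that moment; what a row does not reach only later rows make up. A row lasts 1/10 s, in which the tool goes at most 50 mm and 0.15 rad, less where a joint would pass 70% of its speed; a pose out of reach is approached as far as the arm can. aperture is the finger opening in mm, set as the call begins (left out keeps the last). The fingers move at their own pace and stop on an object; clamp_n is the grip in N (left out, the last holds). Time passes only in rows, so rows that do not move let the fingers close. The tool returns the time, the measured TCP pose, the force, the opening and the grip force at its end. only (a regular expression) keeps the lines of the reply that match it, lines (a string "A,B") keeps lines A to B, and quiet returns only ok. Input that does not fit is refused with a message, and nothing moves.
- manip.read_state(): the state, without advancing time (a new reading comes with each control period).
- eyes.camera(name): name is "side" or "top"; returns (picture, depth): 420x560x3 uint8, red, green, blue; 420x560 float32, mm along the optical axis (not along the pixel's ray), 0 where there is no reading.
- eyes.camera_info(name): a dict with "K" (3x3 intrinsics, pixels), "rvec" (rotation vector, rad) and "tvec" (3), from world to camera coordinates, as OpenCV has them. Camera axes: x right, y down, z forward; pixel columns grow to the right and rows downward; lengths in mm; the calibration is good to about 2 mm. A picture is of the moment at which its call begins. camera_info takes no time and is no camera call.
- ticket.sign_off(): hands the job in; it is judged then, once.
The state is a dict: "clock": time; "joints": joint angles; "qd": joint speeds; "effort": joint torques, N m; "eef_pos": TCP position; "eef_rot": TCP orientation; "wrist_force": force on the tool from outside, world axes, zero at the start; "moment": the same for the moment, N m; "finger_gap": finger opening in mm; "finger_force": force on a finger pad.
Only numpy, scipy, OpenCV 4.12 (cv2) and the standard library are available. Lean on these libraries where they do the work, as an engineer would, in place of code of your own. Each camera call takes 0.05 s, during which the arm holds its last target. There are 200 camera calls.

## Task

Press the loose lid of the blue chip bin down at its raised edge until it sits level on the rim. Then pick up the aluminium dust-port plate by its black hose stub and hold it level about 15 mm above the lid, its four holes lined up over the four brass threaded inserts in the lid so that a colleague can start the screws. Finish while still holding the plate steady there, clear of the lid, and leave everything else on the bench where it is.

Things in the scene. Friction and masses are not known exactly. Their poses are not given: they have to be found in the camera images.
- bin: Blue open-topped chip bin, 200 x 170 x 100 mm high (x, y, z), fixed to the bench; only its place and yaw vary. Origin: centre of its underside. Its own -x side faces roughly towards the robot; z up.
- bin_lid (a joint): Tilt (rad) of the white press-on lid (208 x 178 x 8 mm, 12 mm skirt) about its far (bin +x) edge. 0 = seated level on the rim; starts at 0.12 to 0.21, so the edge on the bin's -x side stands 25 to 44 mm proud. The tight fit keeps it where it is left; pressing it down near the raised edge takes about 5 N, and it stops dead at 0. Seated, its top is 108 mm above the bench.
- lid_press (a point): Point on top of the lid, in the middle of its raised edge, 20 mm in from the edge: the place to press. Moves with the lid.
- lid_port (a point): Centre of the lid's top face (black port mark, 34 mm across). Axes of the lid: x along its 208 mm side, away from the raised edge; z out of the top face. Moves with the lid.
- insert0 (a point): Centre of brass threaded insert 0 (13 mm brass disc with a 6 mm black bore) flush in the lid's top face, at lid (+50, +36) mm from lid_port.
- insert1 (a point): Centre of brass threaded insert 1 (13 mm brass disc with a 6 mm black bore) flush in the lid's top face, at lid (+50, -36) mm from lid_port.
- insert2 (a point): Centre of brass threaded insert 2 (13 mm brass disc with a 6 mm black bore) flush in the lid's top face, at lid (-50, -36) mm from lid_port.
- insert3 (a point): Centre of brass threaded insert 3 (13 mm brass disc with a 6 mm black bore) flush in the lid's top face, at lid (-50, +36) mm from lid_port.
- port_plate: Loose dust-port plate flat on the bench, 0.2 to 0.45 kg: aluminium plate 130 x 100 x 5 mm (x, y, z) with a black round hose stub, 40 mm across, upright at its centre from 5 to 60 mm above the underside (its 3 mm high foot collar is decoration). Grip the stub from above at any yaw. Origin: centre of the underside; x along the 130 mm side, z up the stub. A half turn about z fits as well.
- hole0 (a point): Centre, at the underside, of through hole 0 (12 mm) in the plate, at plate (+50, +36) mm from its origin.
- hole1 (a point): Centre, at the underside, of through hole 1 (12 mm) in the plate, at plate (+50, -36) mm from its origin.
- hole2 (a point): Centre, at the underside, of through hole 2 (12 mm) in the plate, at plate (-50, -36) mm from its origin.
- hole3 (a point): Centre, at the underside, of through hole 3 (12 mm) in the plate, at plate (-50, +36) mm from its origin.
- chisel: Bystander: chisel, 220 mm long, 25 mm high, lying along x. Origin under its middle.
- screw_cup: Bystander: small steel cup, 56 mm across, 45 mm high. Origin under its centre.
- claw_hammer: Bystander: hammer lying on the bench to the left, handle along x. Origin under its middle.
- glue_bottle: Bystander: yellow bottle, 60 mm across, 170 mm high. Origin under its centre.
- sanding_block: Bystander: cork sanding block, 112 x 67 x 36 mm. Origin under its centre.
- mallet: Bystander: wooden mallet lying behind, head 60 x 90 x 75 mm, 200 mm handle along its x. Origin under the head.

How it is judged (in metres and radians):
On the way, in this order (a step that is already met when the one before it is completed fails the run):
1. the lid is pressed down level on the bin's rim, while the plate still lies on the bench (value of joint bin_lid below 0.02 rad and height (world z) of port_plate below 0.02 m), for 0.2 s.
2. the plate is picked up in the fingers (height (world z) of port_plate above 0.04 m and contact force between the fingers and port_plate above 1 N), for 0.2 s.
At the end, for the whole second after the job is handed in: The lid is seated (tilt under 0.02 rad); the plate is held in the fingers and still, level within 0.08 rad, its underside 6 to 30 mm above the lid's top without touching lid or bin, every hole centre within 4 mm horizontally of its insert (either way round) (value of joint bin_lid below 0.02 rad and contact force between the fingers and port_plate above 1 N and z of port_plate in the frame of lid_port between 0.006 and 0.03 m and ((horizontal distance between hole0 and insert0 below 0.004 m and horizontal distance between hole1 and insert1 below 0.004 m and horizontal distance between hole2 and insert2 below 0.004 m and horizontal distance between hole3 and insert3 below 0.004 m) or (horizontal distance between hole0 and insert2 below 0.004 m and horizontal distance between hole1 and insert3 below 0.004 m and horizontal distance between hole2 and insert0 below 0.004 m and horizontal distance between hole3 and insert1 below 0.004 m)) and angle between port_plate's own z axis and vertical below 0.08 rad and contact force between port_plate and bin below 0.05 N and linear speed of port_plate below 0.02 m/s and angular speed of port_plate below 0.1 rad/s); the arm keeps its last pose, push and grip.
It fails at once if a bystander was moved by more than 30 mm (distance of any of chisel, screw_cup, claw_hammer, glue_bottle, sanding_block, mallet from where it was at the start of the episode above 0.03 m).
It also fails if it takes over 64 s, if anything falls off the work surface, if the arm or the gripper's body presses on something with over 40 N, if the wrist force passes 120 N, or if a joint passes its speed limit or range.

## Working session

There is one attempt and no reset: what is moved stays moved. The work goes in short steps, Python scripts to look and compute and a tool call to move; the robot and the scene stay as the last step left them, time stands still between calls to the robot, and variables do not carry over. Pictures are saved under pics/ and viewed, at most 10 in all, crops included, and the job is handed in when it is done.

```bash
ls; mkdir -p pics
```

Run:
```python
from cell import manip, eyes, ticket
import cv2,numpy as np
for n in("top","side"):
    p,d=eyes.camera(n); cv2.imwrite(f"pics/{n}0.png",p[:,:,::-1]); np.save(f"pics/{n}0.npy",d)
    i=eyes.camera_info(n); print(n,i)
print(manip.read_state(),manip.grip_depth)
```

```text
cell.py
pics
top {'K': array([[500.39295046,   0.        , 286.67521362],
       [  0.        , 500.39295046, 207.93128444],
       [  0.        ,   0.        ,   1.        ]]), 'rvec': array([ 2.11950257, -2.14782035,  0.16772476]), 'tvec': array([  20.75875004,  598.03553176, 1635.64381164])}
side {'K': array([[532.78050225,   0.        , 289.52078432],
       [  0.        , 532.78050225, 205.63736818],
       [  0.        ,   0.        ,   1.        ]]), 'rvec': array([ 2.13040524, -0.12998224,  0.04101139]), 'tvec': array([-610.63797013,  113.43941813, 1660.19991595])}
{'clock': 0.1, 'joints': array([-1.17163469e+00,  3.00429685e-01,  1.52148852e+00,  1.38682496e-05,
        1.32068862e+00, -6.66172439e-02]), 'qd': array([-0.00155715, -0.00104968, -0.00185008, -0.00103112,  0.00034192,
        0.00017108]), 'effort': array([ 1.66939495e-03, -5.32645583e+01, -3.53282475e+01,  7.10466108e-02,
        2.35264044e-02, -5.97679286e-05]), 'eef_pos': array([ 246.92173438, -491.2101606 ,  204.94819955]), 'eef_rot': array([-3.14058163e+00, -8.09147486e-05,  4.65775401e-01]), 'wrist_force': array([-0.12462202, -0.35078918,  0.50129437]), 'moment': array([ 0.02936392, -0.00576511, -0.04049496]), 'finger_force': 0.0, 'finger_gap': 94.31385361750885} -18.8
```

View pics/top0.png

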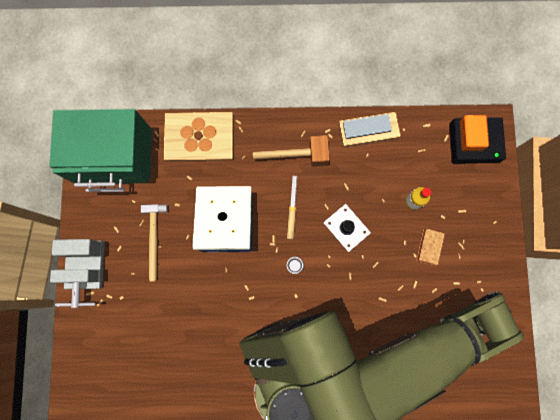

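View pics/side0.png

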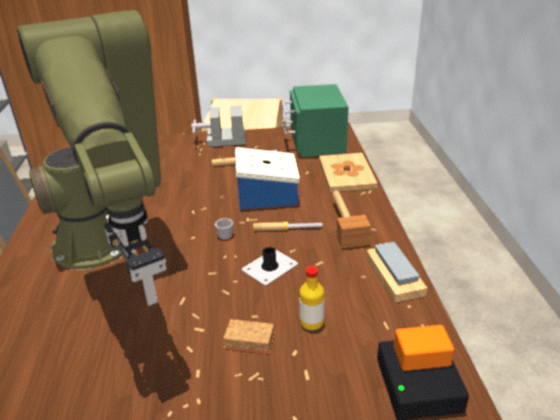

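The top view shows the lid centred near (222,217), the plate near (347,228), the cup at (295,265) and the chisel at (293,207). I'll enlarge the lid and plate.

Run:
```python
import cv2
p=cv2.imread("pics/top0.png")
a=cv2.resize(p[180:256,185:259],(0,0),fx=5.3,fy=5.3,interpolation=cv2.INTER_CUBIC)
b=cv2.resize(p[192:268,311:385],(0,0),fx=5.3,fy=5.3,interpolation=cv2.INTER_CUBIC)
c=cv2.hconcat([a,b]);print(c.shape);cv2.imwrite("pics/crop.png",c)
```

```text
(403, 784, 3)
```

View pics/crop.png

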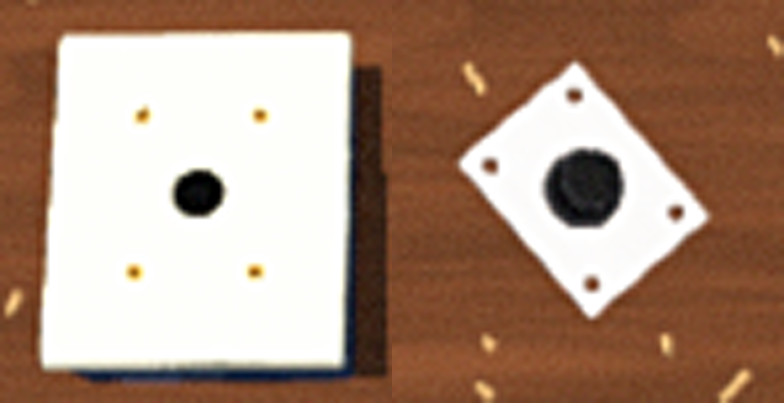

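Lid crop: the inserts are at about (142,115), (260,115), (255,271) and (134,271), with the port at (198,192). Plate crop: the holes are at about (574,95), (490,165), (592,284) and (676,212). Next I'll fit the poses.

Create h.py:
```python
from cell import manip, eyes, ticket
import cv2,numpy as np
from scipy.optimize import least_squares
from scipy.spatial.transform import Rotation as R
def cam(n="top"):
    i=eyes.camera_info(n); return i["K"],i["rvec"],i["tvec"]
def proj(P,n="top"):
    K,r,t=cam(n); return cv2.projectPoints(np.asarray(P,float),r,t,K,None)[0][:,0]
def refine(g,uv,r=2.6):   # darkness-weighted centroids (blue channel: brass and bores are dark in it)
    out=[]
    for u,v in uv:
        for _ in range(4):
            V,U=np.mgrid[0:g.shape[0],0:g.shape[1]]
            m=np.hypot(U-u,V-v)<=r; w=np.clip(np.percentile(g[m],85)-g[m].astype(float),0,None)
            if w.sum()==0: break
            u,v=(U[m]*w).sum()/w.sum(),(V[m]*w).sum()/w.sum()
        out.append((u,v))
    return np.array(out)
Q=np.array([[50,36],[50,-36],[-50,-36],[-50,36.]])
def lidpts(x,y,yaw,tilt,q):   # bin frame; hinge at far edge x=+104, top z=108
    q=np.atleast_2d(q); P=np.c_[q-[104,0],np.full(len(q),8.)]
    P=R.from_euler('y',tilt).apply(P)+[104,0,100]
    return R.from_euler('z',yaw).apply(P)+[x,y,0]
def platepts(x,y,yaw,z,q):
    q=np.atleast_2d(q); return R.from_euler('z',yaw).apply(np.c_[q,np.full(len(q),z)])+[x,y,0]
```

Run:
```python
from h import *
b=cv2.imread("pics/top0.png")[:,:,0]
c=lambda a,ox,oy:np.array([((u+.5)/5.3-.5+ox,(v+.5)/5.3-.5+oy) for u,v in a])
li=c([(142,115),(260,115),(255,271),(134,271),],185,180); pl=c([(574-392,95),(676-392,212),(592-392,284),(490-392,165)],311,192)
lr=refine(b,li); pr=refine(b,pl); print(li,lr,pl,pr)
lc=refine(b,c([(198,192)],185,180),r=7)
for l,p in((li,pl),(lr,pr)):
    f=least_squares(lambda s:(proj(lidpts(*s[:2],s[2]/100,s[3]/100,np.r_[Q,[[0,0]]]))-np.r_[l,lc]).ravel(),[600,250,0,15])
    print("lid",f.x,f.cost); 
    s=f.x; print(" press",lidpts(s[0],s[1],s[2]/100,s[3]/100,[[-84,0]]))
    for y0 in(60,-60,150):
        f=least_squares(lambda s:(proj(platepts(s[0],s[1],s[2]/100,4,Q))-p).ravel(),[500,-100,y0]); print("plate",f.x,f.cost)
d=np.load("pics/top0.npy")
K,rv,t=cam();Rm=cv2.Rodrigues(rv)[0]
def up(u,v): z=d[v,u]; return Rm.T@(np.linalg.inv(K)@[u,v,1]*z-t)
for q in [(222,190),(205,217),(222,230),(224,244),(198,245),(347,228),(295,265),(350,243)]: print(q,up(*q).round(1))
s=manip.read_state(); print(s["eef_pos"],R.from_euler('xyz',s["eef_rot"]).as_matrix().round(3))
```

```text
[[211.38679245 201.29245283]
 [233.6509434  201.29245283]
 [232.70754717 230.72641509]
 [209.87735849 230.72641509]] [[211.4480057  201.37179487]
 [233.61181019 201.34105164]
 [232.67619728 230.79485347]
 [209.86023055 230.90129683]] [[344.93396226 209.51886792]
 [364.17924528 231.59433962]
 [348.33018868 245.17924528]
 [329.08490566 222.72641509]] [[344.91232312 209.53690535]
 [364.10424911 231.66715268]
 [348.24509389 245.10306367]
 [329.0541543  222.82195846]]
lid [558.96885344 220.08511616  -0.83135616  19.20513665] 0.020940491868913887
 press [[479.95499455 220.74201788 143.737032  ]]
plate [ 535.75059437 -191.99809891  -88.27792418] 67.1221921863644
plate [ 535.75059603 -191.99809988  -88.27781484] 67.12219218735599
plate [ 535.75059477 -191.99809971  -88.27790112] 67.12219218645086
lid [558.88984222 220.15349733  -0.83465979  18.81710062] 0.007350442700136157
 press [[479.70767378 220.8144144  143.02653419]]
plate [ 535.65875231 -191.81268836  -88.36225001] 66.59326395232368
plate [ 535.65875194 -191.81268752  -88.36225836] 66.59326395231038
plate [ 535.65875259 -191.8126882   -88.36222034] 66.59326395244203
(222, 190) [649.7 222.4 113.8]
(205, 217) [559.3 273.9 129.3]
(222, 230) [514.8 217.1 144.9]
(224, 244) [469.8 209.5 152.1]
(198, 245) [468.  291.  150.5]
(347, 228) [ 525.7 -186.1   64.1]
(295, 265) [408.6 -12.6  11.7]
(350, 243) [ 481.1 -201.4    6.4]
[ 246.92173438 -491.2101606   204.94819955] [[ 0.893  0.449 -0.   ]
 [ 0.449 -0.893  0.001]
 [ 0.    -0.001 -1.   ]]
```

Run:
```python
from h import *
pr=np.array([[329.0541543,222.82195846],[344.91232312,209.53690535],[364.10424911,231.66715268],[348.24509389,245.10306367]])
for z in(3,5):
    f=least_squares(lambda s:(proj(platepts(s[0],s[1],s[2]/100,z,Q))-pr).ravel(),[530,-190,60]); print("plate",f.x,f.cost)
```

```text
plate [ 535.79424735 -191.76264385   68.38933906] 0.0037666128507314414
plate [ 535.54849799 -191.53263583   68.38893494] 0.0017504500572495922
```

>>> {"op": "move_tool", "data": {"deltas": [[[175, -177, 0, 0, 0, 0], [175, -177, 0, 0, 0, 0], [175, -177, 0, 0, 0, 0], [175, -177, 0, 0, 0, 0], [175, -177, 0, 0, 0, 0]]], "aperture": 0}}

```text
clock: 0.6
eef_pos: [323.9, -252.7, 205.3]
eef_rot: [-3.141, 0.0, 0.465]
wrist_force: [1.5, -0.8, 0.3]
finger_gap: 57.7
finger_force: 0.0
```

>>> {"op": "move_tool", "data": {"deltas": [[[175, -177, 0, 0, 0, 0], [175, -177, 0, 0, 0, 0], [175, -177, 0, 0, 0, 0], [175, -177, 0, 0, 0, 0], [175, -177, 0, 0, 0, 0]]]}}

```text
clock: 1.1
eef_pos: [400.8, -15.8, 205.5]
eef_rot: [3.141, -0.0, 0.466]
wrist_force: [0.1, -1.5, 0.5]
finger_gap: 17.1
finger_force: 0.0
```

>>> {"op": "move_tool", "data": {"deltas": [[[175, -177, 0, 0, 0, 0], [175, -177, 0, 0, 0, 0], [175, -177, 0, 0, 0, 0], [175, -177, 0, 0, 0, 0], [175, -177, 0, 0, 0, 0]]]}}

```text
clock: 1.6
eef_pos: [477.7, 221.1, 205.2]
eef_rot: [3.142, 0.0, 0.466]
wrist_force: [1.1, -0.8, 0.8]
finger_gap: 0.6
finger_force: 0.0
```

>>> {"op": "move_tool", "data": {"deltas": [[[0, 0, 20, 0, 0, 0], [0, 0, 40, 0, 0, 0], [0, 0, 52, 0, 0, 0], [0, 0, 58, 0, 0, 0], [0, 0, 62, 0, 0, 0]]]}}

```text
clock: 2.1
eef_pos: [477.7, 218.6, 143.7]
eef_rot: [-3.142, -0.0, 0.465]
wrist_force: [-1.5, -0.9, 5.0]
finger_gap: 0.7
finger_force: 2.3
```

>>> {"op": "move_tool", "data": {"deltas": [[[0, 0, 6, 0, 0, 0], [0, 0, 13, 0, 0, 0], [0, 0, 20, 0, 0, 0], [0, 0, 26, 0, 0, 0], [0, 0, 30, 0, 0, 0]]]}}

```text
clock: 2.6
eef_pos: [477.8, 218.8, 114.1]
eef_rot: [-3.141, -0.001, 0.465]
wrist_force: [-3.3, -0.0, 5.3]
finger_gap: 0.2
finger_force: 2.4
```

>>> {"op": "move_tool", "data": {"deltas": [[[0, 0, 2, 0, 0, 0], [0, 0, 4, 0, 0, 0], [0, 0, 5, 0, 0, 0], [0, 0, 6, 0, 0, 0], [0, 0, 6, 0, 0, 0]]]}}

```text
clock: 3.1
eef_pos: [477.7, 218.8, 108.1]
eef_rot: [3.141, -0.0, 0.466]
wrist_force: [-5.5, -0.4, 10.6]
finger_gap: 0.4
finger_force: 5.1
```

>>> {"op": "move_tool", "data": {"deltas": [[[0, 0, 1, 0, 0, 0], [0, 0, 1.5, 0, 0, 0], [0, 0, 1.5, 0, 0, 0], [0, 0, 1.5, 0, 0, 0]]]}}

```text
clock: 3.5
eef_pos: [477.8, 218.9, 107.8]
eef_rot: [3.141, -0.001, 0.466]
wrist_force: [-10.6, -3.9, 24.9]
finger_gap: 0.6
finger_force: 12.2
```

>>> {"op": "move_tool", "data": {"deltas": [[[0, 0, -30, 0, 0, 0], [0, 0, -80, 0, 0, 0], [-50, 50, -100, 0, 0, 0], [-85, 85, -100, 0, 0, 0], [-120, 120, -100, 0, 0, 0]]], "aperture": 94}}

```text
clock: 4.0
eef_pos: [430.7, 77.1, 205.9]
eef_rot: [3.141, -0.002, 0.467]
wrist_force: [-0.3, -0.1, -0.5]
finger_gap: 36.7
finger_force: 0.0
```

>>> {"op": "move_tool", "data": {"deltas": [[[-140, 140, 0, 0, 0, 0], [-140, 140, 0, 0, 0, 0], [-140, 140, 0, 0, 0, 0], [-140, 140, 0, 0, 0, 0]]]}}

```text
clock: 4.4
eef_pos: [368.0, -111.4, 205.5]
eef_rot: [3.14, -0.001, 0.466]
wrist_force: [0.1, -0.5, 0.4]
finger_gap: 69.2
finger_force: 0.0
```

Run:
```python
from h import *
s=manip.read_state(); print(s["joints"])
p,d=eyes.camera("top"); cv2.imwrite("pics/top1.png",p[:,:,::-1]); b=p[:,:,2]
cv2.imwrite("pics/t1c.png",cv2.resize(p[170:270,180:390,::-1],(0,0),fx=3.8,fy=3.8,interpolation=cv2.INTER_CUBIC))
P=lidpts(558.9,220.15,-.0083,0,np.r_[Q,[[0,0]]]); uv=proj(P); l=refine(b,uv[:4],3.5); l=refine(b,l); lc=refine(b,uv[4:],7); print(uv-np.r_[l,lc])
f=least_squares(lambda s:(proj(lidpts(*s[:2],s[2]/100,s[3]/100,np.r_[Q,[[0,0]]]))-np.r_[l,lc]).ravel(),[559,220,0,1]); print(f.x,f.cost)
f=least_squares(lambda s:(proj(lidpts(*s[:2],s[2]/100,0,np.r_[Q,[[0,0]]]))-np.r_[l,lc]).ravel(),[559,220,0]); print(f.x,f.cost)
```

```text
[-3.89050524e-01 -8.12169022e-02  1.94364437e+00 -2.76802262e-04
  1.27783308e+00  7.15918568e-01]
[[-0.03775434 -0.17363375]
 [ 0.01000587 -0.19464456]
 [-0.15124521 -0.12651847]
 [-0.09972618 -0.07849236]
 [-0.03489081 -0.16263981]]
[ 5.58402084e+02  2.19933390e+02 -6.37316376e-01  6.64060257e-02] 0.009786835927014096
[558.41668436 219.94266277  -0.64317491] 0.009789488256173776
```

View pics/t1c.png

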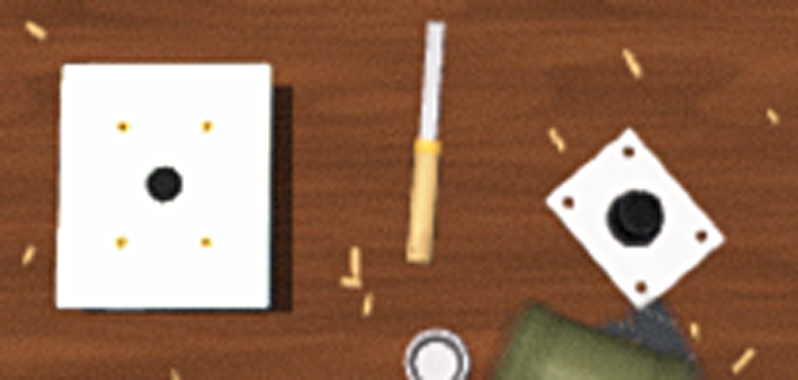

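The lid is seated, with the fit giving a tilt of about 0. The plate hasn't moved; it is centred at crop (636,218). Next is the move to the plate.

>>> {"op": "move_tool", "data": {"deltas": [[[114, 147, 0, 0, 0, 0], [114, 147, 0, 0, 0, 0], [114, 147, 0, 0, 0, 0], [114, 147, 0, 0, 0, 0], [114, 147, 0, 0, 0, 0]]], "aperture": 94}}

```text
clock: 4.95
eef_pos: [539.0, -191.1, 203.4]
eef_rot: [-3.141, 0.001, 0.465]
wrist_force: [0.5, -0.1, -0.3]
finger_gap: 94.2
finger_force: 0.0
```

>>> {"op": "move_tool", "data": {"deltas": [[[0, 0, 40, 0, 0, 0], [0, 0, 80, 0, 0, 0], [0, 0, 110, 0, 0, 0], [0, 0, 125, 0, 0, 0], [0, 0, 125, 0, 0, 0]]]}}

```text
clock: 5.45
eef_pos: [535.5, -189.1, 78.3]
eef_rot: [-3.139, 0.002, 0.466]
wrist_force: [0.3, 0.3, 0.4]
finger_gap: 93.8
finger_force: 0.0
```

>>> {"op": "move_tool", "data": {"deltas": [[[0, 0, 0, 0, 0, 0], [0, 0, 0, 0, 0, 0]]]}}

```text
clock: 5.65
eef_pos: [537.3, -189.9, 81.8]
eef_rot: [3.14, -0.001, 0.466]
wrist_force: [-0.1, 0.8, 0.0]
finger_gap: 94.0
finger_force: 0.0
```

>>> {"op": "move_tool", "data": {"deltas": [[[-1, 2, 30, 0, 0, 0], [-1, 2, 50, 0, 0, 0], [-1, 2, 60, 0, 0, 0], [-1, 2, 63, 0, 0, 0], [-1, 2, 63, 0, 0, 0]]]}}

```text
clock: 6.15
eef_pos: [537.2, -192.1, 18.1]
eef_rot: [3.141, -0.001, 0.466]
wrist_force: [0.2, 0.6, 1.2]
finger_gap: 94.0
finger_force: 0.0
```

>>> {"op": "move_tool", "data": {"deltas": [[[-1, 0, 1, 0, 0, 0], [-1, 0, 1, 0, 0, 0], [-1, 0, 1, 0, 0, 0], [-1, 0, 1, 0, 0, 0], [-1, 0, 1, 0, 0, 0]]], "aperture": 30, "clamp_n": 40}}

```text
clock: 6.65
eef_pos: [536.0, -192.4, 16.5]
eef_rot: [3.141, -0.0, 0.466]
wrist_force: [0.5, 1.2, -1.0]
finger_gap: 57.7
finger_force: 0.0
```

>>> {"op": "move_tool", "data": {"deltas": [[[0, 0, 0, 0, 0, 0], [0, 0, 0, 0, 0, 0], [0, 0, 0, 0, 0, 0], [0, 0, 0, 0, 0, 0], [0, 0, 0, 0, 0, 0]]]}}

```text
clock: 7.15
eef_pos: [535.9, -192.4, 16.4]
eef_rot: [-3.142, -0.0, 0.466]
wrist_force: [0.3, 0.4, 0.3]
finger_gap: 39.7
finger_force: 40.0
```

>>> {"op": "move_tool", "data": {"deltas": [[[0, 0, 0, 0, 0, 0], [0, 0, -5, 0, 0, 0], [0, 0, -15, 0, 0, 0], [0, 0, -30, 0, 0, 0], [0, 0, -60, 0, 0, 0]]]}}

```text
clock: 7.65
eef_pos: [535.0, -192.0, 76.4]
eef_rot: [-3.139, 0.002, 0.466]
wrist_force: [0.2, 1.7, -3.4]
finger_gap: 39.3
finger_force: 40.0
```

>>> {"op": "move_tool", "data": {"deltas": [[[0, 0, -25, 0, 0, 0.1], [0, 0, -55, 0, 0, 0.24], [0, 0, -85, 0, 0, 0.39], [0, 0, -105, 0, 0, 0.54], [0, 0, -110, 0, 0, 0.69]]]}}

```text
clock: 8.15
eef_pos: [536.6, -192.7, 190.5]
eef_rot: [3.141, -0.005, -0.23]
wrist_force: [0.2, 0.3, -4.7]
finger_gap: 39.4
finger_force: 40.0
```

>>> {"op": "move_tool", "data": {"deltas": [[[0, 0, 0, 0, 0, 0], [0, 0, 0, 0, 0, 0]]]}}

```text
clock: 8.35
eef_pos: [535.7, -192.3, 186.6]
eef_rot: [3.142, -0.0, -0.22]
wrist_force: [0.1, 0.2, -4.3]
finger_gap: 39.6
finger_force: 40.0
```

Run:
```python
from h import *
p,d=eyes.camera("top"); cv2.imwrite("pics/top2.png",p[:,:,::-1]); s=manip.read_state(); print(s["eef_pos"],s["eef_rot"])
u,v=proj([s["eef_pos"]])[0].astype(int); print(u,v)
cv2.imwrite("pics/t2c.png",cv2.resize(p[v-45:v+45,u-60:u+60,::-1],(0,0),fx=6,fy=6,interpolation=cv2.INTER_CUBIC))
```

```text
[ 535.62259216 -192.25928932  186.17203717] [-3.14145943e+00  6.33899667e-04 -2.19886784e-01]
353 219
```

View pics/t2c.png

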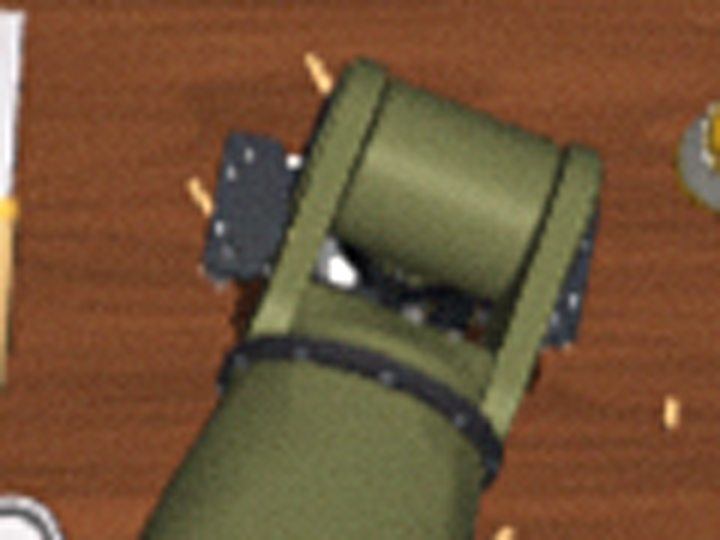

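The arm hides the plate from the top camera, so I'll check it with the side camera over the lid.

Run:
```python
from h import *
p,d=eyes.camera("side"); cv2.imwrite("pics/side2.png",p[:,:,::-1])
```

>>> {"op": "move_tool", "data": {"deltas": [[[-5, -30, 0, 0, 0, 0], [-12, -75, 0, 0, 0, 0], [-20, -123, 0, 0, 0, 0], [-28, -171, 0, 0, 0, 0], [-36, -219, 0, 0, 0, 0]]]}}

```text
clock: 8.95
eef_pos: [549.1, 31.0, 186.0]
eef_rot: [3.141, 0.001, -0.222]
wrist_force: [1.6, -0.5, -3.1]
finger_gap: 39.5
finger_force: 40.0
```

>>> {"op": "move_tool", "data": {"deltas": [[[-8, -48, 0, 0, 0, 0], [-16, -94, 0, 0, 0, 0], [-23, -138, 0, 0, 0, 0], [-29, -172, 0, 0, 0, 0], [-32, -188, 0, 0, 0, 0]]]}}

```text
clock: 9.45
eef_pos: [559.5, 222.3, 185.6]
eef_rot: [3.141, 0.001, -0.219]
wrist_force: [0.4, -0.4, -2.9]
finger_gap: 39.3
finger_force: 40.0
```

>>> {"op": "move_tool", "data": {"deltas": [[[0, 0, 5, 0, 0, 0], [0, 0, 20, 0, 0, 0], [0, 0, 32, 0, 0, 0], [0, 0, 38, 0, 0, 0], [0, 0, 38, 0, 0, 0]]]}}

```text
clock: 9.95
eef_pos: [559.9, 218.7, 147.3]
eef_rot: [3.141, 0.002, -0.225]
wrist_force: [0.2, 0.0, -4.2]
finger_gap: 39.2
finger_force: 40.0
```

>>> {"op": "move_tool", "data": {"deltas": [[[0, 0, 0, 0, 0, 0], [0, 0, 0, 0, 0, 0], [0, 0, 0, 0, 0, 0]]]}}

```text
clock: 10.25
eef_pos: [560.3, 219.5, 148.9]
eef_rot: [-3.141, -0.001, -0.224]
wrist_force: [0.0, -0.5, -4.2]
finger_gap: 39.7
finger_force: 40.0
```

Run:
```python
from h import *
p,d=eyes.camera("side"); cv2.imwrite("pics/side3.png",p[:,:,::-1]); s=manip.read_state(); print(s["eef_pos"],s["eef_rot"])
p,d=eyes.camera("top"); cv2.imwrite("pics/top3.png",p[:,:,::-1])
a=cv2.imread("pics/side2.png");b=cv2.imread("pics/side3.png")
f=lambda i:cv2.resize(i[130:215,220:312],(0,0),fx=4.3,fy=4.3,interpolation=cv2.INTER_CUBIC)
c=cv2.hconcat([f(a),f(b)]);print(c.shape);cv2.imwrite("pics/s23.png",c)
```

```text
[560.24503233 219.55126877 148.76966568] [-3.14125745e+00 -5.55236185e-04 -2.24215941e-01]
(366, 792, 3)
```

View pics/s23.png

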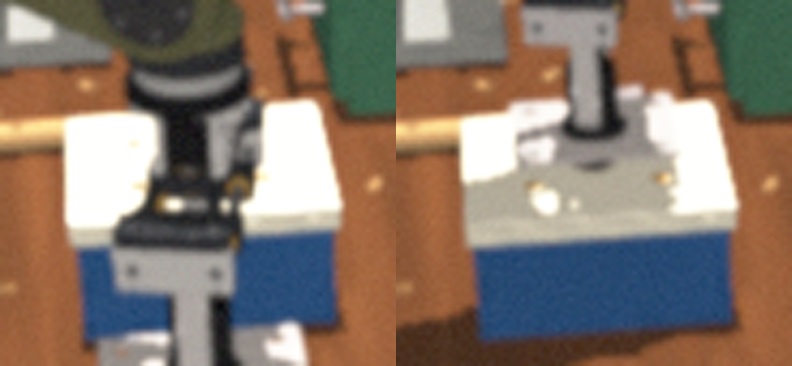

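The right panel shows the plate floating over the lid with about 20 mm of gap, but with little contrast. The near inserts are visible at (535,185) and (663,178). The plate against the bench in side2 gives a better measurement, so I'll enlarge that along with the initial side view.

Run:
```python
from h import *
print("side1 lid inserts pred",proj(lidpts(558.4,219.9,-.0064,0,Q),"side"), "meas", [((u-396+.5)/4.3-.5+220,(v+.5)/4.3-.5+130) for u,v in((663,178),(535,185))])
print("plate0 pred",proj(platepts(535.6,-191.6,.684,5,Q),"side"))
pr=proj(platepts(535.6,-192.3,-.006,174.8,[[65,50],[65,-50],[-65,-50],[-65,50]]),"side");print("plate2 pred",pr)
a=cv2.imread("pics/side0.png");b=cv2.imread("pics/side2.png")
f=lambda i,u,v:cv2.resize(i[v:v+80,u:u+80],(0,0),fx=5,fy=5,interpolation=cv2.INTER_CUBIC)
c2=pr.mean(0).astype(int)-40; print(c2)
c=cv2.hconcat([f(a,230,225),f(b,*c2)]);cv2.imwrite("pics/s02.png",c)
```

```text
side1 lid inserts pred [[279.1961891  160.01023099]
 [281.03962703 169.72045225]
 [251.54846403 171.75046345]
 [250.65926155 161.93461714]] meas [(281.7093023255814, 171.01162790697674), (251.9418604651163, 172.63953488372093)]
plate0 pred [[273.40248478 251.38119989]
 [290.61888492 261.61379336]
 [265.56637382 277.95020231]
 [248.38973544 266.85867289]]
plate2 pred [[288.90493717 203.81457425]
 [292.77644837 223.68957038]
 [243.65047016 227.46593883]
 [242.53807609 207.24498294]]
[226 175]
```

View pics/s02.png

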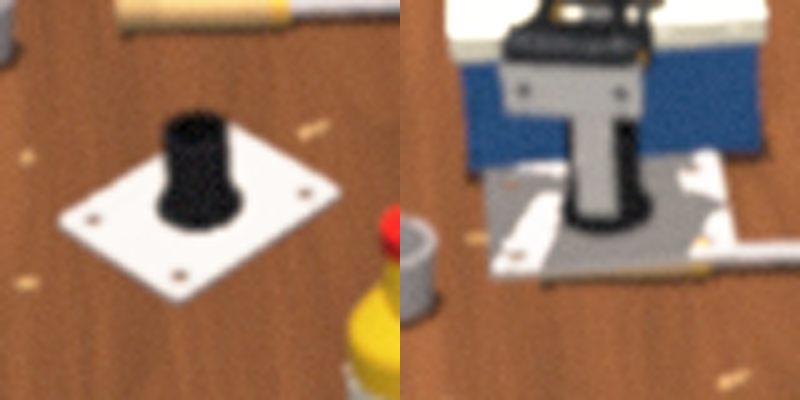

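In the left panel (side0), the plate holes are at (92,219), (180,275) and (304,193). In the right panel the held plate's holes are at (512,184), (516,256), (690,165) and (702,243). I'll fit the side view for x and yaw of the plate in the hand.

Run:
```python
from h import *
m=np.array([(690,165),(702,243),(516,256),(512,184)],float); m=(m-[400,0]+.5)/5-.5+[226,175]
for bias in((0.15,1.35),(-.2,1.6),(.5,1.1)):
    f=least_squares(lambda s:(proj(platepts(s[0],s[1],s[2]/100,174.5,Q),"side")+bias-m).ravel(),[535,-192,0]);print(f.x,f.fun.round(2))
b=cv2.imread("pics/side2.png")[:,:,2]
# side fits for the lid from the two near inserts and the plate on the bench (3 holes)
p0=np.array([(304,193),(180,275),(92,219)],float);p0=(p0+.5)/5-.5+[230,225]
f=least_squares(lambda s:(proj(platepts(s[0],s[1],s[2]/100,5,Q[1:]),"side")-p0).ravel(),[535,-192,68]);print("plate0 side",f.x,f.fun.round(2))
l=np.array([[281.71,171.01],[251.94,172.64]])
f=least_squares(lambda s:(proj(lidpts(s[0],s[1],-.0064,0,Q[1:3]),"side")-l).ravel(),[558,219]);print("lid side",f.x,f.fun.round(2))
```

```text
[ 5.34090153e+02 -1.92835251e+02 -3.18839059e-01] [ 0.05  0.82  0.26 -0.44 -0.02 -0.11 -0.3  -0.25]
[ 5.35123755e+02 -1.91742815e+02 -3.54617500e-01] [ 0.04  0.84  0.25 -0.44 -0.   -0.13 -0.29 -0.24]
[ 5.33057986e+02 -1.93926167e+02 -2.83124397e-01] [ 0.07  0.8   0.28 -0.44 -0.04 -0.1  -0.31 -0.26]
plate0 side [ 534.40819152 -198.61707823   69.0047384 ] [ 0.06 -0.13 -0.15  0.02  0.1   0.11]
lid side [559.6137958  211.94171797] [-0.09 -0.2   0.09  0.21]
```

>>> {"op": "move_tool", "data": {"deltas": [[[-0.9, 0.6, 3, 0, 0, 0], [-0.9, 0.6, 6, 0, 0, 0], [-0.9, 0.6, 8, 0, 0, 0], [-0.9, 0.6, 8, 0, 0, 0], [-0.9, 0.6, 8, 0, 0, 0]]]}}

```text
clock: 10.85
eef_pos: [559.1, 219.2, 140.3]
eef_rot: [3.142, 0.0, -0.224]
wrist_force: [0.6, 0.2, -3.0]
finger_gap: 39.2
finger_force: 40.0
```

>>> {"op": "move_tool", "data": {"deltas": [[[0, 0, 0, 0, 0, 0], [0, 0, 0, 0, 0, 0], [0, 0, 0, 0, 0, 0]]]}}

```text
clock: 11.15
eef_pos: [559.1, 219.2, 140.4]
eef_rot: [-3.141, -0.0, -0.224]
wrist_force: [0.4, -0.1, -3.4]
finger_gap: 39.6
finger_force: 40.0
```

Run:
```python
from h import *
im=np.mean([eyes.camera("side")[0].astype(float) for _ in range(6)],0)
s=manip.read_state(); print(s["eef_pos"],s["eef_rot"])
c=im[145:195,230:305,::-1]; c=np.where(c>120,(c-120)*255/135,c*.2).clip(0,255).astype(np.uint8)
cv2.imwrite("pics/s4.png",cv2.resize(c,(0,0),fx=10,fy=10,interpolation=cv2.INTER_CUBIC))
x,y=s["eef_pos"][:2]; z=s["eef_pos"][2]-16.4+5
K=np.array([[65,50],[65,-50],[-65,-50],[-65,50]])
g=lambda P:((proj(P,"side")-[230,145]+.5)*10-.5).round()
print(g(platepts(x,y,-.006,z,np.r_[Q,K]))); print(g(lidpts(558.4,219.9,-.0064,0,np.r_[Q,[[104,89],[104,-89],[-104,-89],[-104,89]]])))
```

```text
[559.10535251 219.18909505 140.36611928] [-3.14155558e+00 -5.15439840e-05 -2.24178059e-01]
[[497. 102.]
 [515. 198.]
 [218. 218.]
 [209. 121.]
 [536.  81.]
 [564. 214.]
 [175. 241.]
 [165. 106.]]
[[496. 155.]
 [515. 252.]
 [220. 272.]
 [211. 174.]
 [633.  77.]
 [691. 316.]
 [ 63. 360.]
 [ 53. 116.]]
```

View pics/s4.png

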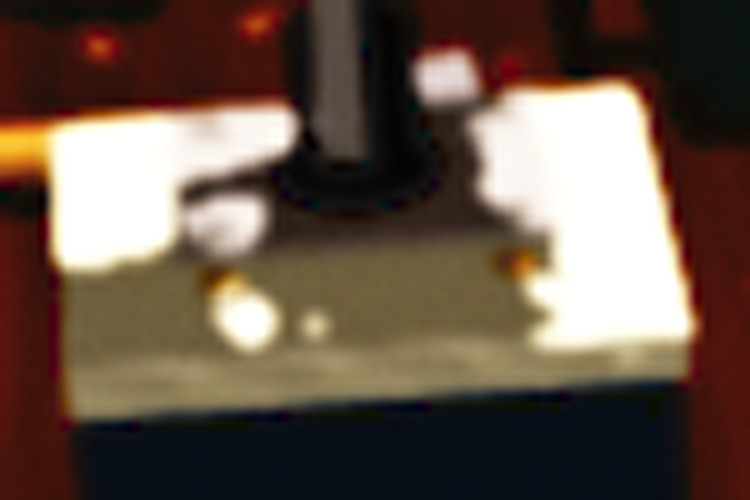

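Run:
```python
from h import *
im=np.mean([eyes.camera("side")[0].astype(float) for _ in range(10)],0)
np.save("pics/s5.npy",im)
s=manip.read_state(); x,y,z=s["eef_pos"]; z-=16.4; print(x,y,z)
b=cv2.imread("pics/side2.png")[:,:,::-1].astype(float)
for u in(250,262,268,274,278): print(u,[tuple(im[v,u].astype(int)) for v in range(164,177)])
pr=lambda P:proj(P,"side").round(1).tolist()
print("now top/bottom front edge",pr(platepts(x,y,-.006,z+5,[[-40,-50],[30,-50]])),pr(platepts(x,y,-.006,z,[[-40,-50],[30,-50]])))
for u in(258,265,275,280): print("side2",u,[tuple(b[v,u].astype(int)) for v in range(222,234)])
print("s2 top/bottom",pr(platepts(535.6,-192.3,-.006,174.8,[[-30,-50],[30,-50]])),pr(platepts(535.6,-192.3,-.006,169.8,[[-30,-50],[30,-50]])))
```

```text
559.1024241418223 219.18356361187523 123.97774306230991
250 [(np.int64(162), np.int64(153), np.int64(148)), (np.int64(215), np.int64(203), np.int64(196)), (np.int64(240), np.int64(233), np.int64(228)), (np.int64(234), np.int64(227), np.int64(222)), (np.int64(217), np.int64(205), np.int64(196)), (np.int64(190), np.int64(181), np.int64(173)), (np.int64(172), np.int64(164), np.int64(155)), (np.int64(168), np.int64(158), np.int64(142)), (np.int64(166), np.int64(149), np.int64(124)), (np.int64(170), np.int64(148), np.int64(118)), (np.int64(178), np.int64(164), np.int64(138)), (np.int64(182), np.int64(173), np.int64(152)), (np.int64(183), np.int64(175), np.int64(156))]
262 [(np.int64(67), np.int64(65), np.int64(63)), (np.int64(113), np.int64(108), np.int64(105)), (np.int64(138), np.int64(131), np.int64(127)), (np.int64(144), np.int64(136), np.int64(132)), (np.int64(148), np.int64(141), np.int64(136)), (np.int64(159), np.int64(152), np.int64(144)), (np.int64(170), np.int64(162), np.int64(150)), (np.int64(177), np.int64(170), np.int64(153)), (np.int64(177), np.int64(169), np.int64(150)), (np
[... 3768 characters left out ...]
t64(52)), (np.int64(150), np.int64(93), np.int64(59))]
side2 280 [(np.int64(150), np.int64(143), np.int64(138)), (np.int64(152), np.int64(144), np.int64(139)), (np.int64(151), np.int64(142), np.int64(138)), (np.int64(154), np.int64(148), np.int64(143)), (np.int64(164), np.int64(154), np.int64(147)), (np.int64(169), np.int64(151), np.int64(136)), (np.int64(167), np.int64(141), np.int64(112)), (np.int64(149), np.int64(118), np.int64(83)), (np.int64(111), np.int64(83), np.int64(54)), (np.int64(108), np.int64(68), np.int64(45)), (np.int64(135), np.int64(81), np.int64(49)), (np.int64(156), np.int64(96), np.int64(61))]
s2 top/bottom [[256.9, 226.4], [279.6, 224.7]] [[257.0, 228.0], [279.7, 226.3]]
```

The front plate edge measures at rows 168 (top) and 169.2 (bottom) near column 274. The prediction with the side-camera offset is 167.8 and 169.1, so the alignment checks out.

```bash
python3 -c "
from cell import manip, eyes, ticket
s=manip.read_state();print(s['clock'],s['eef_pos'],s['finger_force']);print(ticket.sign_off())"
```

```text
11.95 [559.10242414 219.18356361 140.37774306] 39.99918043613434
the job is handed in; nothing more can be done
None
```

I pressed the lid level and handed the job in at about 12 s with the plate held level by its stub about 16 mm above it; by the camera fits its holes sit within about 2 mm of the inserts, but sign-off returned no verdict.

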